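Find the clock that rattles

ROBOT

A 6-joint arm with a two-finger parallel gripper is mounted at the origin on the work surface. World frame = base frame: x ahead of the robot, y to its left, z up, the work surface at z = 0. Lengths are in m, angles in rad, forces in N, time in s.
With the tool pointing down it reaches from about 0.325 to 0.875 m from the base axis. Payload 4.4 kg.
Tool frame: the origin (TCP) lies midway between the tips of the shut fingers; the grasp point (between the pads) lies 19 mm behind it; z points along the fingers, y is the direction in which the jaws open and shut (so a half turn about z gives the same grasp; the last joint's range is limited). The gripper opens to 85 mm and grips with 20 to 120 N. Pads are 22 mm wide; open, the fingers measure 114 mm over their backs; the gripper's body (76 mm by 85 mm) begins 54 mm behind the grasp point. The pads swing forward as they close: fully open they stand 13 mm farther back than shut.
Start: joints at [-0.15, 0.207, 1.542, -0, 1.393, -0.15], TCP at [0.575, -0, 0.231] pointing down, gripper open.
Joint ranges: [-2.73, 2.73], [-0.86, 2.22], [0.23, 2.46], [-1.11, 4.25], [0.08, 2.63], [-2.82, 2.82]. Speed limits (rad/s): [2.79, 2.79, 3.14, 3.14, 3.14, 3.14].

INTERFACE

Orientations are given as a 3x3 rotation matrix whose columns are the frame's x, y, z axes.
In Python, from rig import bot, cams gives the robot as it stands.
- The arm moves only by the tool send_rows, never from a script. Its argument "rows" is one flat list of numbers, 5 for each row, row after row: the shift along the tool's x, y, z in m, then the turn about the tool's z in rad, then the opening, from -1 (shut) to 1 (fully open), so that 0 is half open. In form: [tx, ty, tz, twist, jaw, tx, ty, tz, twist, jaw, ...]. A call has 1 to 20 rows; each row shifts and turns the commanded pose from where the row before left it, along the tool's axes as they then stand; what a row does not reach is not made up. A row lasts 1/12 s, in which the tool goes at most 41.7 mm and 7.16 degrees, less where a joint would pass 70% of its speed; a pose out of reach is approached as far as the arm can. A call is refused whole if a number of a shift passes 0.0417 or a number of a turn 0.125, either way. A call with a gripper value outside its range is refused whole. The fingers move at their own pace and stop on an object; the grip force is fixed at half the most. Time passes only in rows, so rows that do not move let the fingers close. It gives the time, the measured TCP pose, the force and the opening at its end, in the units of the state.
- bot.get_state(): the state, without advancing time (a new reading comes with each control period).
- cams.grab_frame(name): name is "scene" or "side" or "wrist"; returns the picture (420x560x3 uint8, blue, green, red); there is no depth.
- cams.get_calibration(name): a dict with "intrinsics" (3x3 intrinsics, pixels), "xyz" and "orientation" of the camera in the world. Camera axes: x right, y down, z forward; pixel columns grow to the right and rows downward; lengths in m; the calibration is good to about 2 mm. A picture is of the moment at which its call begins: read the wrist's pose just before it. get_calibration takes no time and is no camera call; for the wrist camera it gives the pose at the moment of the call.
- bot.hand_in(): hands the job in, once; it reports no verdict.
The state is a dict: "t": time; "q": joint angles; "joint_vel": joint speeds; "joint_torque": joint torques, N m; "tool_pos": TCP position; "eef_rot": TCP orientation; "contact_force": force on the tool from outside, world axes, zero at the start; "torque": the same for the moment, N m; "gripper_width": opening from 0.0 (shut) to 1.0 (fully open).
Only numpy, scipy, OpenCV 4.12 (cv2) and the standard library are available. Lean on these libraries where they do the work, as an engineer would, in place of code of your own. Each camera call takes 0.05 s, during which the arm holds its last target. There are 200 camera calls.

TASK

One of the three white alarm clocks has a part loose inside: working from the left-hand clock to the right-hand one (left is +y), lift each well clear of the table and shake it briskly from side to side. Then take the one that rattles and hold it up, still and upright, over the middle of the cork mat, about 15 cm above the table, with the two sound clocks standing upright back on their own spots. Finish while still holding it there, and leave everything else on the table undisturbed.

Things in the scene. Friction and masses are not known exactly. Their poses are not given: they have to be found in the camera images.
- clock_1: The left-hand one (largest y) of three identical sealed hollow white clocks: 50 mm deep (its x), 104 wide (its y), 62 high, 0.19 to 0.52 kg; black display on its +x face. Grip it from above across x. Origin at the centre of its underside, z up. Strokes of 80 mm in 0.3 s along its y, each stopped short, throw a loose part to the leading end, where it stays: the wrist moment about the case's x then differs by about 0.07 N m from one way to the other.
- clock_2: The middle one of the three identical clocks, as clock_1: 50 (x) x 104 (y) x 62 mm high, black display on its +x face, origin at the centre of its underside. Any of the three may hold the loose part, a roughly 26 mm round piece of 110 g that can run 68 mm along the case's y (tipped sideways 0.4 rad, it rolls to the low end); the sound cases carry nothing that moves.
- clock_3: The right-hand one (smallest y) of the three identical clocks, as clock_1: 50 (x) x 104 (y) x 62 mm high, black display on its +x face, origin at the centre of its underside. Any of the three may hold the loose part, a roughly 26 mm round piece of 110 g that can run 68 mm along the case's y (tipped sideways 0.4 rad, it rolls to the low end); the sound cases carry nothing that moves.
- mat: The cork mat, fixed flat on the far side of the table: 130 mm (x) by 190 mm (y), 3 mm thick; origin at the centre of its underside, on the table.
- eraser: White eraser, 46 x 20 x 12 mm, between the left and middle clocks; origin at the centre of its underside. Leave alone.
- sharpener: Metal pencil sharpener, 26 x 17 x 12 mm, between the middle and right clocks; origin at the centre of its underside. Leave alone.
- stopwatch: Black stopwatch lying flat, 60 mm across, 16 mm high, at the far left; origin at the centre of its underside. Leave alone.
- speaker: White box with two round black speaker cones, 50 x 105 x 50 mm, no display, at the far right: not one of the clocks; origin at the centre of its underside. Leave alone.
Not all that is in view belongs to the job. What is shaped like the clock_3 but blue is not meant.

How it is judged:
By the outcome, as a careful person would: the job done as asked, in the order asked, and still so for the second after the job is handed in, while the arm keeps its last pose, push and grip.
It also fails if it takes over 72 s, if anything falls off the work surface, if the arm or the gripper's body presses on something with over 40 N, if the wrist force passes 120 N, or if a joint passes its speed limit or range.

## Working session

There is one attempt and no reset: what is moved stays moved. The work goes in short steps, Python scripts to look and compute and a tool call to move; the robot and the scene stay as the last step left them, time stands still between calls to the robot, and variables do not carry over. Pictures are saved under pics/ and viewed, about 8 in all and at most 12, crops included, and the job is handed in when it is done.

Besides the shell and the picture viewer there is one more tool, called after ">>>" by a JSON object that holds its "fn" and its "kwargs", one argument or row to a line. send_rows: Moves the arm, as the interface text tells. Its arguments: {"type":"object","properties":{"rows":{"type":"array"}},"required":["rows"]}

```bash
mkdir -p pics; ls
python3 - <<'E'
from rig import bot,cams
import cv2,numpy as np
s=bot.get_state(); print(s)
for n in("scene","side"):
    c=cams.get_calibration(n); print(n,c); cv2.imwrite(f"pics/{n}0.png",cams.grab_frame(n))
E
```

```text
pics
{'t': 0.0, 'q': array([-1.50506188e-01,  2.07438685e-01,  1.54300502e+00,  1.54563136e-05,
        1.39352094e+00, -1.50517123e-01]), 'joint_vel': array([-0.00125121,  0.00023937,  0.00073131,  0.00064983, -0.00024716,
        0.0002134 ]), 'joint_torque': array([ 4.44781954e-04, -3.83034396e+01, -2.91594708e+01, -2.26178481e-04,
        1.06274080e-02,  5.83859855e-05]), 'tool_pos': array([5.74213079e-01, 1.09328198e-04, 2.30090964e-01]), 'eef_rot': array([[-7.75714552e-06,  9.99997255e-01, -2.34288820e-03],
       [ 9.99999931e-01,  8.62566345e-06,  3.70694081e-04],
       [ 3.70713272e-04, -2.34288517e-03, -9.99997187e-01]]), 'contact_force': array([0.73698647, 0.06747397, 0.10754148]), 'torque': array([ 0.01693341, -0.02149153, -0.00404061]), 'gripper_width': 1.0002902965921485}
scene {'intrinsics': array([[534.15788038,   0.        , 270.1446163 ],
       [  0.        , 534.15788038, 206.76317878],
       [  0.        ,   0.        ,   1.        ]]), 'xyz': array([1.08898652, 0.55350384, 1.0166042 ]), 'orientation': array([[-0.69577682,  0.54890625, -0.46324567],
       [ 0.71819676,  0.54010545, -0.43872487],
       [ 0.00938269, -0.63795614, -0.77001554]])}
side {'intrinsics': array([[489.33407454,   0.        , 280.01988175],
       [  0.        , 489.33407454, 211.25694445],
       [  0.        ,   0.        ,   1.        ]]), 'xyz': array([ 0.24054144, -0.99767719,  0.77898293]), 'orientation': array([[ 0.96674972, -0.14368774,  0.21153913],
       [-0.25550646, -0.57688377,  0.77583604],
       [ 0.01055537, -0.80408889, -0.59441537]])}
```

View pics/scene0.png

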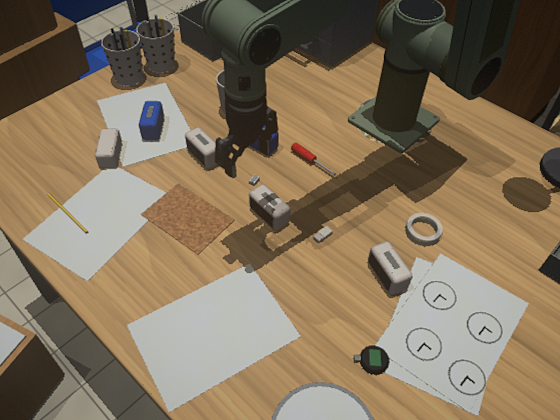

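View pics/side0.png

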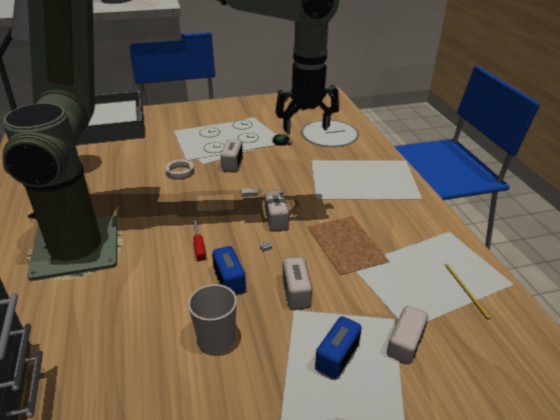

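Run:
```python
import cv2,numpy as np
S=cv2.imread('pics/scene0.png');D=cv2.imread('pics/side0.png')
def t(I,u,v):return cv2.resize(I[v-33:v+33,u-33:u+33],(264,264),interpolation=cv2.INTER_CUBIC)
cv2.imwrite('pics/m.png',np.vstack([np.hstack([t(S,388,268),t(S,269,208),t(S,200,147)]),np.hstack([t(D,232,154),t(D,277,210),t(D,297,282)])]))
```

```text
(no output)
```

View pics/m.png

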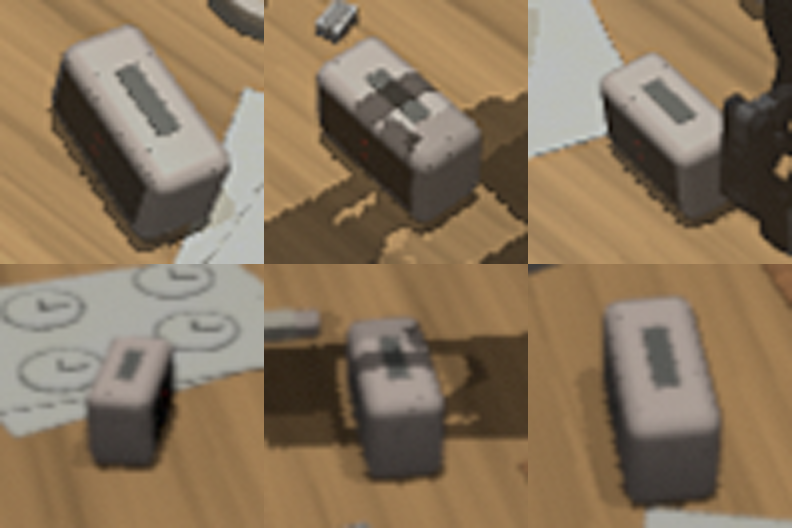

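```bash
cat > h.py <<'E'
import numpy as np
def ray(c,p,z):
    d=c["orientation"]@np.linalg.solve(c["intrinsics"],[p[0],p[1],1.]);o=c["xyz"];return (o+d*(z-o[2])/d[2])
E
python3 - <<'E'
from rig import bot,cams
import cv2,numpy as np
from h import ray
cs,cd=cams.get_calibration("scene"),cams.get_calibration("side")
def go(name,c,cen,off,pts,z=.062):
    P=np.array([ray(c,(cen[0]-33+(x-off[0])/4-.5,cen[1]-33+(y-off[1])/4-.5),z)[:2] for x,y in pts])
    d=P[-1]-P[0] if len(P)==2 else (P[2]+P[3]-P[0]-P[1])
    print(name,P.mean(0).round(4),'yaw from y',np.degrees(np.arctan2(-d[0],d[1])).round(1),np.linalg.norm(d).round(3))
go('L s corners',cs,(388,268),(0,0),[(66,45),(128,28),(228,158),(150,193)])
go('M s corners',cs,(269,208),(264,0),[(317,70),(372,38),(482,125),(410,170)])
go('L s strip',cs,(388,268),(0,0),[(122,68),(170,133)])
go('M s strip',cs,(269,208),(264,0),[(375,74),(420,118)])
go('R s strip',cs,(200,147),(528,0),[(650,83),(687,120)])
go('L d strip',cd,(232,154),(0,264),[(122,380),(132,350)])
go('M d strip',cd,(277,210),(264,264),[(397,376),(389,338)])
go('R d strip',cd,(297,282),(528,264),[(665,387),(655,328)])
go('L d cor',cd,(232,154),(0,264),[(90,400),(155,405),(172,340),(115,338)])
go('M d cor',cd,(277,210),(264,264),[(362,412),(442,410),(415,320),(350,322)])
go('R d cor',cd,(297,282),(528,264),[(622,430),(720,425),(690,298),(605,300)])
for n,p in dict(er=(322,235),sh=(254,180),blue=None).items():
    if p: print(n,ray(cs,p,.012))
print('blue near', ray(cd,(229,257),.062), 'blue far',ray(cd,(340,335),.062),'speaker',ray(cd,(409,322),.05))
S=cv2.cvtColor(cv2.imread('pics/scene0.png'),cv2.COLOR_BGR2HSV)
for c,f in((cs,'scene'),(cd,'side')):
    I=cv2.imread(f'pics/{f}0.png');H=cv2.cvtColor(I,cv2.COLOR_BGR2HSV)
    m=np.zeros(H.shape[:2],np.uint8)
    x0,x1,y0,y1=(135,240,178,258) if f=='scene' else (300,392,210,278)
    m[y0:y1,x0:x1]=cv2.inRange(H,(3,100,40),(18,255,190))[y0:y1,x0:x1]
    m=cv2.morphologyEx(cv2.morphologyEx(m,cv2.MORPH_CLOSE,np.ones((5,5))),cv2.MORPH_OPEN,np.ones((5,5)))
    k=max(cv2.findContours(m,0,2)[0],key=cv2.contourArea);r=cv2.minAreaRect(k)
    q=np.array([ray(c,p[0],.003)[:2] for p in cv2.convexHull(k)],np.float32)
    print('mat',r,cv2.minAreaRect(q))
E
```

```text
L s corners [0.4419 0.2975] yaw from y -23.5 0.193
M s corners [ 0.5019 -0.0093] yaw from y -6.0 0.186
L s strip [0.4383 0.2973] yaw from y -20.6 0.046
M s strip [ 0.4986 -0.0103] yaw from y -7.8 0.043
R s strip [ 0.4752 -0.2759] yaw from y -8.1 0.044
L d strip [0.4353 0.2945] yaw from y -19.4 0.047
M d strip [ 0.4978 -0.0113] yaw from y -7.5 0.042
R d strip [ 0.4745 -0.2781] yaw from y -9.6 0.045
L d cor [0.4384 0.2857] yaw from y -19.5 0.195
M d cor [ 0.495  -0.0195] yaw from y -7.2 0.198
R d cor [ 0.4732 -0.2808] yaw from y -9.0 0.195
er [0.46110071 0.1274857  0.012     ]
sh [ 0.44987172 -0.10979596  0.012     ]
blue near [ 0.34456931 -0.19745214  0.062     ] blue far [ 0.50493611 -0.458779    0.062     ] speaker [ 0.64935422 -0.4530838   0.05      ]
mat ((187.0, 217.5), (79.0, 104.0), 90.0) ((0.6354621052742004, -0.14504657685756683), (0.2453238070011139, 0.2468932569026947), 44.58806610107422)
mat ((345.5, 243.5), (67.0, 91.0), 90.0) ((0.6536690592765808, -0.14476698637008667), (0.2563532292842865, 0.25289228558540344), 75.81907653808594)
```

Candidates, scene pixel positions:
- White clocks at (388,268) left, (269,208) middle and (200,147) right. The crop shows a dark +x face on all three.
- Speaker at (108,148): not a clock.
- Blue clocks at (150,118) and (262,135): not meant.

I start with the left clock at (388,268), and move to hover over it.

>>> {"fn": "send_rows", "kwargs": {
  "rows": [0.033,-0.0152,0.003,0,1,0.033,-0.0152,0.003,0,1,0.033,-0.0152,0.003,0,1,0.033,-0.0152,0.003,0,1,0.033,-0.0152,0.003,0,1,0.033,-0.0152,0.003,0,1,0.033,-0.0152,0.003,0,1,0.033,-0.0152,0.003,0,1,0.033,-0.0152,0.003,0,1,0,0,0,0.116,1,0,0,0,0.116,1,0,0,0,0.116,1,0,0,0,0,1,0,0,0,0,1]
}}

```text
t: 1.27
tool_pos: [0.4378, 0.2969, 0.2038]
eef_rot: [[0.338, 0.941, -0.001], [0.941, -0.338, -0.0], [-0.001, -0.001, -1.0]]
contact_force: [-0.2, 0.6, -1.0]
gripper_width: 0.997
```

```bash
cat >> h.py <<'E'
def st(s):
    R=s["eef_rot"];print("t %.2f"%s["t"],s["tool_pos"].round(4),"xdir yaw",np.degrees(np.arctan2(-R[0,0],R[1,0])).round(2),"tilt",R[:,2].round(4),"F",s["contact_force"].round(2),"M",s["torque"].round(3),"Mtool",(R.T@s["torque"]).round(3),"w",round(s["gripper_width"],3))
E
python3 - <<'E'
from rig import bot,cams
import cv2
from h import *
s=bot.get_state();st(s);c=cams.get_calibration("wrist");print(c);cv2.imwrite('pics/w1.png',cams.grab_frame("wrist"))
cs,cd=cams.get_calibration("scene"),cams.get_calibration("side")
print('mat',np.mean([ray(cs,p,.003) for p in[(180,184),(234,219),(204,253),(141,217)]],0),np.mean([ray(cd,p,.003) for p in[(308,223),(347,217),(387,262),(353,271)]],0))
E
```

```text
t 1.27 [0.4378 0.2969 0.2038] xdir yaw -19.76 tilt [-8.e-04 -4.e-04 -1.e+00] F [-0.19  0.63 -0.97] M [-0.017 -0.036 -0.026] Mtool [-0.039 -0.004  0.026] w 0.997
{'intrinsics': array([[372.14083145,   0.        , 278.92270744],
       [  0.        , 372.14083145, 211.53827557],
       [  0.        ,   0.        ,   1.        ]]), 'xyz': array([0.46708892, 0.37382462, 0.34550745]), 'orientation': array([[ 9.41352823e-01, -3.19234995e-01, -1.09288060e-01],
       [-3.37423399e-01, -8.91144002e-01, -3.03327904e-01],
       [-5.58516945e-04,  3.22414927e-01, -9.46598280e-01]])}
mat [ 0.64011124 -0.14011258  0.003     ] [ 0.64618265 -0.14786378  0.003     ]
```

View pics/w1.png

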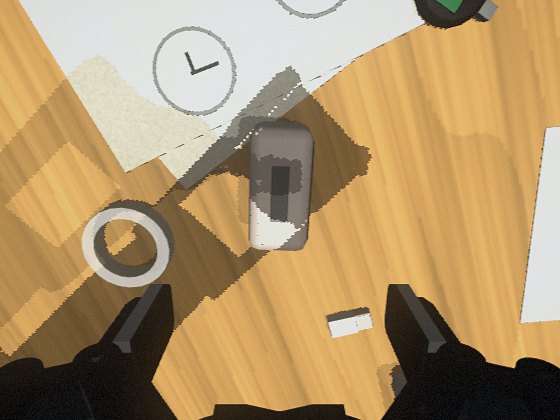

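Run:
```python
from rig import bot,cams
from h import *
c=cams.get_calibration("wrist");s=bot.get_state()
f=lambda *p:[ray(c,q,.062) for q in p]
for P in (f((281,166),(280.5,221)),f((282.5,124),(279.5,248)),f((251,185),(311,185))):
    d=P[0]-P[1];m=np.mean(P,0);print(m,np.degrees(np.arctan2(-d[0],d[1])),np.linalg.norm(d),'tool',s['eef_rot'].T@(m-s['tool_pos']))
```

```text
[0.44079512 0.29604582 0.062     ] -20.15954796296965 0.04529826707661354 tool [0.0003064  0.00297839 0.14190307]
[0.44223336 0.2996659  0.062     ] -20.988624739609463 0.10103196496054322 tool [0.00419963 0.00310591 0.14190095]
[0.44350821 0.3030443  0.062     ] 70.25717855989568 0.047160551074393466 tool [0.00781013 0.00316153 0.14189902]
```

>>> {"fn": "send_rows", "kwargs": {
  "rows": [0.002,0.003,0.02,0.012,1,0,0,0.036,0,1,0,0,0.036,0,1,0,0,0.036,0,1,0,0,0.03,0,1,0,0,0.02,0,1,0,0,0.01,0,1,0,0,0,0,-1,0,0,0,0,-1,0,0,0,0,-1,0,0,0,0,-1,0,0,0,0,-1,0,0,0,0,-1,0,0,0,0,-1,0,0,0,0,-1]
}}

```text
t: 2.57
tool_pos: [0.4434, 0.2987, 0.0183]
eef_rot: [[0.352, 0.936, 0.004], [0.936, -0.352, 0.002], [0.003, 0.003, -1.0]]
contact_force: [-0.8, 0.5, 7.2]
gripper_width: 0.581
```

```bash
python3 -c "
from rig import bot
from h import *
st(bot.get_state())"
```

```text
t 2.57 [0.4434 0.2987 0.0183] xdir yaw -20.61 tilt [ 0.0035  0.0017 -1.    ] F [-0.77  0.52  7.18] M [-0.027  0.279  0.04 ] Mtool [ 0.252 -0.124 -0.039] w 0.581
```

>>> {"fn": "send_rows", "kwargs": {
  "rows": [0,0,0,0,-1,0,0,-0.01,0,-1,0,0,-0.03,0,-1,0,0,-0.03,0,-1,0,0,-0.03,0,-1,0,0,-0.03,0,-1,0,0,-0.01,0,-1,0,0,0,0,-1,0,0,0,0,-1,0,0,0,0,-1,0,0,0,0,-1]
}}

```text
t: 3.48
tool_pos: [0.4397, 0.2969, 0.1533]
eef_rot: [[0.352, 0.936, -0.005], [0.936, -0.352, -0.003], [-0.004, -0.004, -1.0]]
contact_force: [0.7, -0.3, -4.7]
gripper_width: 0.58
```

```bash
python3 -c "
from rig import bot
from h import *
st(bot.get_state())"
```

```text
t 3.48 [0.4397 0.2969 0.1533] xdir yaw -20.63 tilt [-0.0052 -0.0025 -1.    ] F [ 0.72 -0.27 -4.66] M [0.025 0.003 0.038] Mtool [ 0.012  0.022 -0.038] w 0.58
```

>>> {"fn": "send_rows", "kwargs": {
  "rows": [-0.027,0,0,0,-1,-0.027,0,0,0,-1,-0.026,0,0,0,-1,0,0,0,0,-1,0,0,0,0,-1,0,0,0,0,-1,0,0,0,0,-1,0,0,0,0,-1,0,0,0,0,-1]
}}

```text
t: 4.23
tool_pos: [0.4138, 0.2236, 0.1562]
eef_rot: [[0.351, 0.936, -0.0], [0.936, -0.351, 0.0], [0.0, -0.0, -1.0]]
contact_force: [0.1, -0.1, -3.3]
gripper_width: 0.578
```

```bash
python3 -c "
from rig import bot
from h import *
st(bot.get_state())"
```

```text
t 4.23 [0.4138 0.2236 0.1562] xdir yaw -20.58 tilt [-0.e+00  1.e-04 -1.e+00] F [ 0.14 -0.08 -3.26] M [ 0.066 -0.026 -0.06 ] Mtool [-0.002  0.071  0.06 ] w 0.578
```

>>> {"fn": "send_rows", "kwargs": {
  "rows": [0.027,0,0,0,-1,0.027,0,0,0,-1,0.026,0,0,0,-1,0,0,0,0,-1,0,0,0,0,-1,0,0,0,0,-1,0,0,0,0,-1,0,0,0,0,-1,0,0,0,0,-1]
}}

```text
t: 4.98
tool_pos: [0.4415, 0.2972, 0.1562]
eef_rot: [[0.353, 0.936, -0.0], [0.936, -0.353, -0.0], [-0.0, -0.0, -1.0]]
contact_force: [0.3, -0.4, -3.3]
gripper_width: 0.577
```

```bash
python3 -c "
from rig import bot
from h import *
st(bot.get_state())"
```

```text
t 4.98 [0.4415 0.2972 0.1562] xdir yaw -20.68 tilt [-3.e-04 -2.e-04 -1.e+00] F [ 0.32 -0.35 -3.31] M [-0.015 -0.001 -0.025] Mtool [-0.006 -0.014  0.025] w 0.577
```

>>> {"fn": "send_rows", "kwargs": {
  "rows": [-0.027,0,0,0,-1,-0.027,0,0,0,-1,-0.026,0,0,0,-1,0,0,0,0,-1,0,0,0,0,-1,0,0,0,0,-1,0,0,0,0,-1,0,0,0,0,-1,0,0,0,0,-1]
}}

```text
t: 5.73
tool_pos: [0.4139, 0.2236, 0.1564]
eef_rot: [[0.352, 0.936, 0.0], [0.936, -0.352, 0.0], [0.0, 0.0, -1.0]]
contact_force: [-0.2, -0.3, -4.0]
gripper_width: 0.575
```

```bash
python3 -c "
from rig import bot
from h import *
st(bot.get_state())"
```

```text
t 5.73 [0.4139 0.2236 0.1564] xdir yaw -20.58 tilt [ 3.e-04  2.e-04 -1.e+00] F [-0.19 -0.28 -4.02] M [ 0.062 -0.022  0.018] Mtool [ 0.001  0.065 -0.018] w 0.575
```

>>> {"fn": "send_rows", "kwargs": {
  "rows": [0.027,0,0,0,-1,0.027,0,0,0,-1,0.026,0,0,0,-1,0,0,0,0,-1,0,0,0,0,-1,0,0,0,0,-1,0,0,0,0,-1,0,0,0,0,-1,0,0,0,0,-1]
}}

```text
t: 6.48
tool_pos: [0.4415, 0.2972, 0.1562]
eef_rot: [[0.353, 0.936, -0.0], [0.936, -0.353, -0.0], [-0.0, -0.0, -1.0]]
contact_force: [-0.5, -0.1, -3.5]
gripper_width: 0.582
```

```bash
python3 -c "
from rig import bot
from h import *
st(bot.get_state())"
```

```text
t 6.48 [0.4415 0.2972 0.1562] xdir yaw -20.67 tilt [-3.e-04 -2.e-04 -1.e+00] F [-0.52 -0.13 -3.48] M [-0.001  0.022 -0.005] Mtool [ 0.02  -0.009  0.005] w 0.582
```

Clock 1's wrist moment about its x reads +0.071, −0.014, +0.065 and −0.009 N m on alternate strokes, so it seems to be the rattler. The order still calls for shaking all three, so I'll put it back and test the others.

>>> {"fn": "send_rows", "kwargs": {
  "rows": [0,0,0.02,0,-1,0,0,0.036,0,-1,0,0,0.036,0,-1,0,0,0.025,0,-1,0,0,0.012,0,-1,0,0,0.005,0,-1,0,0,0.002,0,-1,0,0,0,0,-1,0,0,0,0,-1,0,0,0,0,-1]
}}

```text
t: 7.32
tool_pos: [0.4434, 0.2987, 0.0223]
eef_rot: [[0.352, 0.936, 0.004], [0.936, -0.352, 0.002], [0.003, 0.003, -1.0]]
contact_force: [0.2, 1.4, -3.7]
gripper_width: 0.578
```

```bash
python3 -c "
from rig import bot
from h import *
st(bot.get_state())"
```

```text
t 7.32 [0.4434 0.2987 0.0223] xdir yaw -20.63 tilt [ 0.0037  0.0017 -1.    ] F [ 0.24  1.4  -3.72] M [-0.034  0.004 -0.021] Mtool [-0.008 -0.033  0.021] w 0.578
```

>>> {"fn": "send_rows", "kwargs": {
  "rows": [0,0,0.002,0,-1,0,0,0.001,0,-1,0,0,0,0,-1,0,0,0,0,-1,0,0,0,0,-1]
}}

```text
t: 7.73
tool_pos: [0.4426, 0.2982, 0.0183]
eef_rot: [[0.352, 0.936, 0.002], [0.936, -0.352, 0.001], [0.001, 0.001, -1.0]]
contact_force: [-0.1, 0.7, 3.9]
gripper_width: 0.574
```

>>> {"fn": "send_rows", "kwargs": {
  "rows": [0,0,0,0,1,0,0,0,0,1,0,0,0,0,1,0,0,0,0,1,0,0,0,0,1,0,0,-0.012,0,1,0,0,-0.034,0,1,0,0,-0.034,0,1,0,0,-0.034,0,1,0,0,-0.034,0,1,0,0,-0.034,0,1,0,0,0,-0.115,1,0,0,0,-0.115,1]
}}

```text
t: 8.82
tool_pos: [0.4439, 0.2989, 0.2041]
eef_rot: [[0.124, 0.992, 0.008], [0.992, -0.124, 0.004], [0.005, 0.007, -1.0]]
contact_force: [0.1, -0.5, -0.1]
gripper_width: 1.001
```

>>> {"fn": "send_rows", "kwargs": {
  "rows": [-0.0332,0.0105,0,0,1,-0.0332,0.0105,0,0,1,-0.0332,0.0105,0,0,1,-0.0332,0.0105,0,0,1,-0.0332,0.0105,0,0,1,-0.0332,0.0105,0,0,1,-0.0332,0.0105,0,0,1,-0.0332,0.0105,0,0,1,-0.0332,0.0105,0,0,1,0,0,0,0,1,0,0,0,0,1]
}}

```text
t: 9.73
tool_pos: [0.497, -0.0124, 0.2001]
eef_rot: [[0.134, 0.991, 0.001], [0.991, -0.134, 0.0], [0.0, 0.001, -1.0]]
contact_force: [0.4, 0.8, 0.3]
gripper_width: 0.998
```

Run:
```python
from rig import bot,cams
import cv2
from h import *
s=bot.get_state();st(s);cv2.imwrite('pics/w2.png',np.hstack([cams.grab_frame("wrist")[100:,150:430],cams.grab_frame("scene")[100:,210:490]]))
```

```text
t 9.73 [ 0.497  -0.0124  0.2001] xdir yaw -7.68 tilt [ 9.e-04  0.e+00 -1.e+00] F [0.38 0.77 0.33] M [ 0.028  0.027 -0.005] Mtool [0.03  0.025 0.005] w 0.998
```

View pics/w2.png

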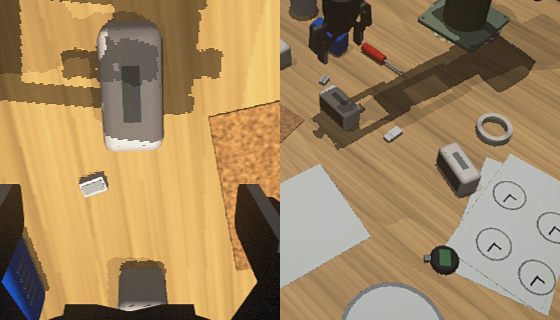

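Run:
```python
from rig import bot,cams
from h import *
c=cams.get_calibration("wrist");s=bot.get_state()
f=lambda *p:[ray(c,q,.062) for q in p]
for P in (f((281.5,165.5),(281.5,222)),f((281,122),(282,250)),f((249,185),(312.5,185))):
    d=P[0]-P[1];m=np.mean(P,0);print(m,np.degrees(np.arctan2(-d[0],d[1])),np.linalg.norm(d),'tool',s['eef_rot'].T@(m-s['tool_pos']))
```

```text
[ 0.4999141  -0.00966014  0.062     ] -7.294525190690409 0.045843455128470774 tool [0.0009946  0.00336897 0.13765603]
[ 0.50043049 -0.00580053  0.062     ] -6.860780970875266 0.1027012532865176 tool [0.00488859 0.00337978 0.13765806]
[ 0.50030562 -0.00202606  0.062     ] 82.57977278643793 0.04916507748021266 tool [0.00861488 0.0027658  0.13766001]
```

>>> {"fn": "send_rows", "kwargs": {
  "rows": [0.003,0.003,0.02,-0.008,1,0,0,0.036,0,1,0,0,0.036,0,1,0,0,0.034,0,1,0,0,0.028,0,1,0,0,0.02,0,1,0,0,0.01,0,1,0,0,0,0,-1,0,0,0,0,-1,0,0,0,0,-1,0,0,0,0,-1,0,0,0,0,-1,0,0,0,0,-1,0,0,0,0,-1,0,0,0,0,-1,0,0,0,0,-1,0,0,0,0,-1]
}}

```text
t: 11.25
tool_pos: [0.502, -0.0082, 0.0172]
eef_rot: [[0.122, 0.993, 0.004], [0.993, -0.122, -0.0], [0.0, 0.004, -1.0]]
contact_force: [0.6, 1.3, 6.0]
gripper_width: 0.58
```

>>> {"fn": "send_rows", "kwargs": {
  "rows": [0,0,-0.01,0,-1,0,0,-0.03,0,-1,0,0,-0.03,0,-1,0,0,-0.03,0,-1,0,0,-0.03,0,-1,0,0,-0.01,0,-1,0,0,0,0,-1,0,0,0,0,-1,0,0,0,0,-1,0,0,0,0,-1,0,0,0,0,-1,0,0,0,0,-1]
}}

```text
t: 12.25
tool_pos: [0.499, -0.0079, 0.1536]
eef_rot: [[0.122, 0.993, -0.003], [0.993, -0.122, 0.001], [0.0, -0.003, -1.0]]
contact_force: [-0.2, 0.1, -2.6]
gripper_width: 0.579
```

```bash
python3 -c "
from rig import bot
from h import *
st(bot.get_state())"
```

```text
t 12.25 [ 0.499  -0.0079  0.1536] xdir yaw -6.99 tilt [-3.2e-03  6.0e-04 -1.0e+00] F [-0.16  0.08 -2.59] M [-0.011 -0.012  0.028] Mtool [-0.013 -0.009 -0.028] w 0.579
```

>>> {"fn": "send_rows", "kwargs": {
  "rows": [-0.027,0,0,0,-1,-0.027,0,0,0,-1,-0.026,0,0,0,-1,0,0,0,0,-1,0,0,0,0,-1,0,0,0,0,-1,0,0,0,0,-1,0,0,0,0,-1,0,0,0,0,-1]
}}

```text
t: 13.0
tool_pos: [0.4903, -0.0867, 0.1552]
eef_rot: [[0.12, 0.993, -0.0], [0.993, -0.12, 0.0], [0.0, -0.0, -1.0]]
contact_force: [-0.4, -0.1, -2.0]
gripper_width: 0.583
```

```bash
python3 -c "
from rig import bot
from h import *
st(bot.get_state())"
```

```text
t 13.00 [ 0.4903 -0.0867  0.1552] xdir yaw -6.91 tilt [-2.e-04  2.e-04 -1.e+00] F [-0.41 -0.11 -2.04] M [ 0.043 -0.014  0.033] Mtool [-0.009  0.045 -0.033] w 0.583
```

>>> {"fn": "send_rows", "kwargs": {
  "rows": [0.027,0,0,0,-1,0.027,0,0,0,-1,0.026,0,0,0,-1,0,0,0,0,-1,0,0,0,0,-1,0,0,0,0,-1,0,0,0,0,-1,0,0,0,0,-1,0,0,0,0,-1]
}}

```text
t: 13.75
tool_pos: [0.5, -0.0088, 0.1553]
eef_rot: [[0.123, 0.992, -0.0], [0.992, -0.123, -0.0], [-0.0, 0.0, -1.0]]
contact_force: [1.1, 0.3, -1.9]
gripper_width: 0.581
```

```bash
python3 -c "
from rig import bot
from h import *
st(bot.get_state())"
```

```text
t 13.75 [ 0.5    -0.0088  0.1553] xdir yaw -7.06 tilt [-0.e+00 -1.e-04 -1.e+00] F [ 1.12  0.33 -1.89] M [0.025 0.014 0.068] Mtool [ 0.017  0.023 -0.068] w 0.581
```

>>> {"fn": "send_rows", "kwargs": {
  "rows": [-0.027,0,0,0,-1,-0.027,0,0,0,-1,-0.026,0,0,0,-1,0,0,0,0,-1,0,0,0,0,-1,0,0,0,0,-1,0,0,0,0,-1,0,0,0,0,-1,0,0,0,0,-1]
}}

```text
t: 14.5
tool_pos: [0.4903, -0.0868, 0.1552]
eef_rot: [[0.121, 0.993, -0.0], [0.993, -0.121, 0.0], [0.0, -0.0, -1.0]]
contact_force: [0.5, 1.0, -0.9]
gripper_width: 0.581
```

```bash
python3 -c "
from rig import bot
from h import *
st(bot.get_state())"
```

```text
t 14.50 [ 0.4903 -0.0868  0.1552] xdir yaw -6.92 tilt [-1.e-04  2.e-04 -1.e+00] F [ 0.48  0.98 -0.94] M [ 0.026 -0.019 -0.035] Mtool [-0.016  0.028  0.035] w 0.581
```

>>> {"fn": "send_rows", "kwargs": {
  "rows": [0.027,0,0,0,-1,0.027,0,0,0,-1,0.026,0,0,0,-1,0,0,0,0,-1,0,0,0,0,-1,0,0,0,0,-1,0,0,0,0,-1,0,0,0,0,-1,0,0,0,0,-1]
}}

```text
t: 15.25
tool_pos: [0.5, -0.0088, 0.1553]
eef_rot: [[0.123, 0.992, 0.0], [0.992, -0.123, -0.0], [-0.0, 0.0, -1.0]]
contact_force: [-0.2, -0.5, -2.4]
gripper_width: 0.581
```

```bash
python3 -c "
from rig import bot
from h import *
st(bot.get_state())"
```

```text
t 15.25 [ 0.5    -0.0088  0.1553] xdir yaw -7.06 tilt [ 0.e+00 -1.e-04 -1.e+00] F [-0.24 -0.52 -2.44] M [ 0.037 -0.043  0.004] Mtool [-0.038  0.042 -0.004] w 0.581
```

Clock 2 reads 0.045, 0.023, 0.028 and 0.042, with no alternation, so it is sound. I put it back.

>>> {"fn": "send_rows", "kwargs": {
  "rows": [0,0,0.02,0,-1,0,0,0.036,0,-1,0,0,0.036,0,-1,0,0,0.025,0,-1,0,0,0.012,0,-1,0,0,0.005,0,-1,0,0,0.002,0,-1,0,0,0.001,0,-1,0,0,0.001,0,-1,0,0,0,0,-1,0,0,0,0,-1,0,0,0,0,-1,0,0,0,0,-1]
}}

```text
t: 16.33
tool_pos: [0.5005, -0.0082, 0.0179]
eef_rot: [[0.122, 0.993, 0.001], [0.993, -0.122, -0.0], [-0.0, 0.001, -1.0]]
contact_force: [0.2, 0.1, -1.2]
gripper_width: 0.573
```

>>> {"fn": "send_rows", "kwargs": {
  "rows": [0,0,0.001,0,-1,0,0,0,0,-1,0,0,0,0,-1,0,0,0,0,-1]
}}

```text
t: 16.67
tool_pos: [0.5005, -0.0081, 0.0172]
eef_rot: [[0.122, 0.993, 0.001], [0.993, -0.122, -0.0], [-0.0, 0.001, -1.0]]
contact_force: [-2.2, 0.0, 5.6]
gripper_width: 0.575
```

>>> {"fn": "send_rows", "kwargs": {
  "rows": [0,0,0,0,1,0,0,0,0,1,0,0,0,0,1,0,0,0,0,1,0,0,0,0,1,0,0,-0.012,0,1,0,0,-0.034,0,1,0,0,-0.034,0,1,0,0,-0.034,0,1,0,0,-0.034,0,1,0,0,-0.034,0.025,1]
}}

```text
t: 17.58
tool_pos: [0.4996, -0.008, 0.1998]
eef_rot: [[0.147, 0.989, -0.0], [0.989, -0.147, 0.0], [0.0, -0.0, -1.0]]
contact_force: [0.4, 0.2, 0.1]
gripper_width: 1.0
```

>>> {"fn": "send_rows", "kwargs": {
  "rows": [-0.0334,0.0021,0,0,1,-0.0334,0.0021,0,0,1,-0.0334,0.0021,0,0,1,-0.0334,0.0021,0,0,1,-0.0334,0.0021,0,0,1,-0.0334,0.0021,0,0,1,-0.0334,0.0021,0,0,1,-0.0334,0.0021,0,0,1,0,0,0,0,1,0,0,0,0,1]
}}

```text
t: 18.42
tool_pos: [0.477, -0.2765, 0.198]
eef_rot: [[0.15, 0.989, -0.0], [0.989, -0.15, 0.0], [0.0, -0.0, -1.0]]
contact_force: [-0.7, 0.4, 0.6]
gripper_width: 0.996
```

Run:
```python
from rig import bot,cams
import cv2
from h import *
s=bot.get_state();st(s);cv2.imwrite('pics/w3.png',np.hstack([cams.grab_frame("wrist")[:,100:500],cams.grab_frame("scene")[:,100:490]]))
```

```text
t 18.42 [ 0.477  -0.2765  0.198 ] xdir yaw -8.62 tilt [-3.e-04  4.e-04 -1.e+00] F [-0.65  0.39  0.62] M [-0.056 -0.013 -0.013] Mtool [-0.021 -0.053  0.013] w 0.996
```

View pics/w3.png

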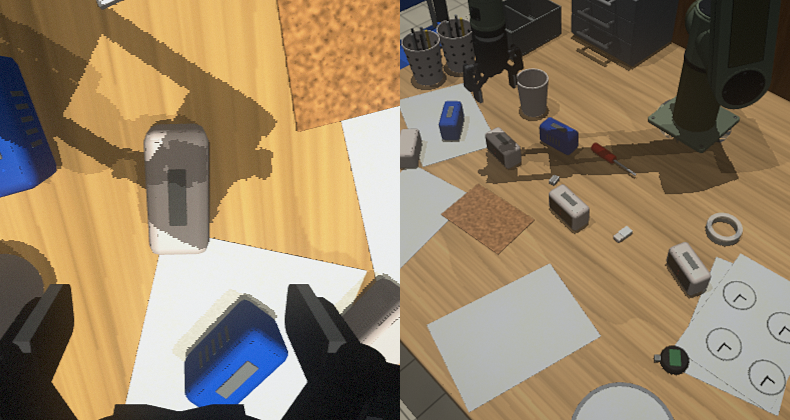

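Run:
```python
from rig import bot,cams
from h import *
c=cams.get_calibration("wrist");s=bot.get_state()
f=lambda *p:[ray(c,q,.062) for q in p]
for P in (f((277.5,169.5),(277.5,226)),f((278,122),(278.5,253)),f((247,188),(309,188))):
    d=P[0]-P[1];m=np.mean(P,0);print(m,np.degrees(np.arctan2(-d[0],d[1])),np.linalg.norm(d),'tool',s['eef_rot'].T@(m-s['tool_pos']))
print('cup edge',ray(c,(155,280),.1),ray(c,(155,280),.0),'blue edge',ray(c,(155,150),.062))
```

```text
[ 0.4771486  -0.27579083  0.062     ] -8.462333690279287 0.04586090741103269 tool [-0.0016802   0.00024006  0.13582608]
[ 0.47858243 -0.27017225  0.062     ] -8.213632134934107 0.10468894781092462 tool [0.00408792 0.00083423 0.13583168]
[ 0.47876748 -0.26751594  0.062     ] 81.62343759954867 0.04781394093216488 tool [0.00674264 0.00062766 0.13583465]
cup edge [ 0.38201164 -0.3126331   0.1       ] [ 0.3366685 -0.3623042  0.       ] blue edge [ 0.39226848 -0.22515392  0.062     ]
```

>>> {"fn": "send_rows", "kwargs": {
  "rows": [0.001,0.001,0.02,-0.004,1,0,0,0.036,0,1,0,0,0.036,0,1,0,0,0.034,0,1,0,0,0.026,0,1,0,0,0.02,0,1,0,0,0.01,0,1,0,0,0,0,-1,0,0,0,0,-1,0,0,0,0,-1,0,0,0,0,-1,0,0,0,0,-1,0,0,0,0,-1,0,0,0,0,-1,0,0,0,0,-1,0,0,0,0,-1,0,0,0,0,-1]
}}

```text
t: 19.93
tool_pos: [0.48, -0.2748, 0.0182]
eef_rot: [[0.142, 0.99, 0.003], [0.99, -0.142, -0.002], [-0.001, 0.003, -1.0]]
contact_force: [-0.3, 1.7, 6.6]
gripper_width: 0.578
```

>>> {"fn": "send_rows", "kwargs": {
  "rows": [0,0,-0.01,0,-1,0,0,-0.03,0,-1,0,0,-0.03,0,-1,0,0,-0.03,0,-1,0,0,-0.03,0,-1,0,0,-0.01,0,-1,0,0,0,0,-1,0,0,0,0,-1,0,0,0,0,-1,0,0,0,0,-1,0,0,0,0,-1,0,0,0,0,-1]
}}

```text
t: 20.93
tool_pos: [0.4778, -0.2734, 0.1545]
eef_rot: [[0.143, 0.99, -0.003], [0.99, -0.143, 0.002], [0.002, -0.003, -1.0]]
contact_force: [-0.8, -0.2, -3.6]
gripper_width: 0.579
```

```bash
python3 -c "
from rig import bot
from h import *
st(bot.get_state())"
```

```text
t 20.93 [ 0.4778 -0.2734  0.1545] xdir yaw -8.2 tilt [-0.0026  0.002  -1.    ] F [-0.83 -0.17 -3.57] M [-0.008 -0.015  0.02 ] Mtool [-0.016 -0.006 -0.02 ] w 0.579
```

>>> {"fn": "send_rows", "kwargs": {
  "rows": [0.027,0,0,0,-1,0.027,0,0,0,-1,0.026,0,0,0,-1,0,0,0,0,-1,0,0,0,0,-1,0,0,0,0,-1,0,0,0,0,-1,0,0,0,0,-1,0,0,0,0,-1]
}}

```text
t: 21.68
tool_pos: [0.49, -0.1958, 0.1563]
eef_rot: [[0.144, 0.99, 0.0], [0.99, -0.144, -0.0], [-0.0, 0.0, -1.0]]
contact_force: [-0.8, 0.6, -3.8]
gripper_width: 0.582
```

```bash
python3 -c "
from rig import bot
from h import *
st(bot.get_state())"
```

```text
t 21.68 [ 0.49   -0.1958  0.1563] xdir yaw -8.27 tilt [ 0.e+00 -2.e-04 -1.e+00] F [-0.79  0.61 -3.81] M [-0.011 -0.036  0.019] Mtool [-0.037 -0.006 -0.019] w 0.582
```

>>> {"fn": "send_rows", "kwargs": {
  "rows": [-0.027,0,0,0,-1,-0.027,0,0,0,-1,-0.026,0,0,0,-1,0,0,0,0,-1,0,0,0,0,-1,0,0,0,0,-1,0,0,0,0,-1,0,0,0,0,-1,0,0,0,0,-1]
}}

```text
t: 22.43
tool_pos: [0.4787, -0.2732, 0.1562]
eef_rot: [[0.141, 0.99, -0.0], [0.99, -0.141, 0.0], [0.0, -0.0, -1.0]]
contact_force: [0.5, 0.4, -4.3]
gripper_width: 0.581
```

```bash
python3 -c "
from rig import bot
from h import *
st(bot.get_state())"
```

```text
t 22.43 [ 0.4787 -0.2732  0.1562] xdir yaw -8.13 tilt [-2.e-04  3.e-04 -1.e+00] F [ 0.49  0.35 -4.33] M [-0.029  0.013 -0.018] Mtool [ 0.009 -0.031  0.018] w 0.581
```

>>> {"fn": "send_rows", "kwargs": {
  "rows": [0.027,0,0,0,-1,0.027,0,0,0,-1,0.026,0,0,0,-1,0,0,0,0,-1,0,0,0,0,-1,0,0,0,0,-1,0,0,0,0,-1,0,0,0,0,-1,0,0,0,0,-1]
}}

```text
t: 23.18
tool_pos: [0.49, -0.1956, 0.1563]
eef_rot: [[0.144, 0.99, 0.0], [0.99, -0.144, -0.0], [-0.0, 0.0, -1.0]]
contact_force: [-0.1, 0.6, -3.1]
gripper_width: 0.58
```

```bash
python3 -c "
from rig import bot
from h import *
st(bot.get_state())"
```

```text
t 23.18 [ 0.49   -0.1956  0.1563] xdir yaw -8.26 tilt [ 2.e-04 -3.e-04 -1.e+00] F [-0.13  0.65 -3.12] M [-0.016  0.017  0.024] Mtool [ 0.015 -0.018 -0.024] w 0.58
```

>>> {"fn": "send_rows", "kwargs": {
  "rows": [-0.027,0,0,0,-1,-0.027,0,0,0,-1,-0.026,0,0,0,-1,0,0,0,0,-1,0,0,0,0,-1,0,0,0,0,-1,0,0,0,0,-1,0,0,0,0,-1,0,0,0,0,-1]
}}

```text
t: 23.93
tool_pos: [0.4787, -0.2732, 0.1562]
eef_rot: [[0.141, 0.99, -0.0], [0.99, -0.141, 0.0], [0.0, -0.0, -1.0]]
contact_force: [0.0, 0.0, -2.8]
gripper_width: 0.577
```

```bash
python3 -c "
from rig import bot
from h import *
st(bot.get_state())"
```

```text
t 23.93 [ 0.4787 -0.2732  0.1562] xdir yaw -8.13 tilt [-2.e-04  3.e-04 -1.e+00] F [ 0.01  0.05 -2.83] M [ 0.023 -0.01   0.022] Mtool [-0.007  0.024 -0.022] w 0.577
```

Clock 3 reads −0.006, −0.031, −0.018 and +0.024, with no alternation, so it is sound. I return it and go back to clock 1.

>>> {"fn": "send_rows", "kwargs": {
  "rows": [0,0,0.02,0,-1,0,0,0.036,0,-1,0,0,0.036,0,-1,0,0,0.025,0,-1,0,0,0.012,0,-1,0,0,0.005,0,-1,0,0,0.002,0,-1,0,0,0.001,0,-1,0,0,0.001,0,-1,0,0,0,0,-1,0,0,0,0,-1,0,0,0,0,-1,0,0,0,0,-1]
}}

```text
t: 25.02
tool_pos: [0.479, -0.2743, 0.019]
eef_rot: [[0.143, 0.99, 0.001], [0.99, -0.143, -0.001], [-0.001, 0.001, -1.0]]
contact_force: [0.3, 0.2, -2.6]
gripper_width: 0.579
```

>>> {"fn": "send_rows", "kwargs": {
  "rows": [0,0,0.001,0,-1,0,0,0,0,-1,0,0,0,0,-1]
}}

```text
t: 25.27
tool_pos: [0.4791, -0.2744, 0.0182]
eef_rot: [[0.143, 0.99, 0.001], [0.99, -0.143, -0.001], [-0.001, 0.001, -1.0]]
contact_force: [-2.2, 1.5, 3.9]
gripper_width: 0.582
```

>>> {"fn": "send_rows", "kwargs": {
  "rows": [0,0,0,0,1,0,0,0,0,1,0,0,0,0,1,0,0,0,0,1,0,0,0,0,1,0,0,-0.012,0,1,0,0,-0.034,0,1,0,0,-0.034,0,1,0,0,-0.034,0,1,0,0,-0.034,0,1,0,0,-0.034,0,1,0,0,0,0.109,1,0,0,0,0.109,1,0,0,0,0,1,0,0,0,0,1]
}}

```text
t: 26.52
tool_pos: [0.4785, -0.2739, 0.1999]
eef_rot: [[0.351, 0.937, 0.0], [0.937, -0.351, -0.0], [-0.0, 0.0, -1.0]]
contact_force: [-0.1, -0.1, 0.5]
gripper_width: 1.0
```

>>> {"fn": "send_rows", "kwargs": {
  "rows": [0.0327,-0.0147,0,0,1,0.0327,-0.0147,0,0,1,0.0327,-0.0147,0,0,1,0.0327,-0.0147,0,0,1,0.0327,-0.0147,0,0,1,0.0327,-0.0147,0,0,1,0.0327,-0.0147,0,0,1,0.0327,-0.0147,0,0,1,0.0327,-0.0147,0,0,1,0.0327,-0.0147,0,0,1,0.0327,-0.0147,0,0,1,0.0327,-0.0147,0,0,1,0.0327,-0.0147,0,0,1,0.0327,-0.0147,0,0,1,0.0327,-0.0147,0,0,1,0.0327,-0.0147,0,0,1,0,0,0,0,1,0,0,0,0,1,0,0,0,0,1]
}}

```text
t: 28.1
tool_pos: [0.4429, 0.2981, 0.1986]
eef_rot: [[0.351, 0.936, -0.001], [0.936, -0.351, -0.001], [-0.002, -0.001, -1.0]]
contact_force: [-0.7, -0.0, -0.3]
gripper_width: 1.003
```

Run:
```python
from rig import bot,cams
import cv2
from h import *
s=bot.get_state();st(s);cv2.imwrite('pics/w4.png',np.hstack([cams.grab_frame("wrist")[:,150:430],cams.grab_frame("side")[:,150:]]))
```

```text
t 28.10 [0.4429 0.2981 0.1986] xdir yaw -20.56 tilt [-0.0014 -0.0013 -1.    ] F [-0.66 -0.   -0.29] M [-0.029 -0.025  0.005] Mtool [-0.033 -0.018 -0.005] w 1.003
```

View pics/w4.png

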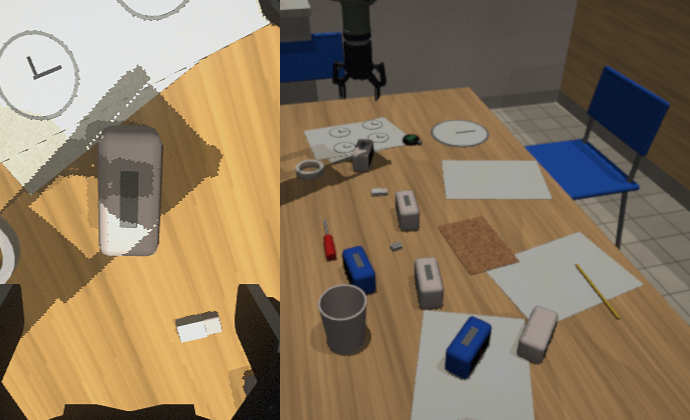

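Clocks 2 and 3 are on their spots (side view (277,210) and (298,282), unchanged). Clock 1 is centred under the tool, so I grasp it and shake it once more to confirm.

>>> {"fn": "send_rows", "kwargs": {
  "rows": [0,0,0.02,0,1,0,0,0.036,0,1,0,0,0.036,0,1,0,0,0.034,0,1,0,0,0.026,0,1,0,0,0.02,0,1,0,0,0.01,0,1,0,0,0,0,-1,0,0,0,0,-1,0,0,0,0,-1,0,0,0,0,-1,0,0,0,0,-1,0,0,0,0,-1,0,0,0,0,-1,0,0,0,0,-1,0,0,0,0,-1,0,0,0,0,-1]
}}

```text
t: 29.62
tool_pos: [0.4451, 0.2992, 0.0193]
eef_rot: [[0.353, 0.936, 0.003], [0.936, -0.353, 0.001], [0.002, 0.003, -1.0]]
contact_force: [0.0, -1.4, 6.7]
gripper_width: 0.578
```

>>> {"fn": "send_rows", "kwargs": {
  "rows": [0,0,-0.01,0,-1,0,0,-0.03,0,-1,0,0,-0.03,0,-1,0,0,-0.03,0,-1,0,0,-0.03,0,-1,0,0,-0.01,0,-1,0,0,0,0,-1,-0.027,0,0,0,-1,-0.027,0,0,0,-1,-0.026,0,0,0,-1,0,0,0,0,-1,0,0,0,0,-1,0,0,0,0,-1,0,0,0,0,-1,0,0,0,0,-1,0,0,0,0,-1]
}}

```text
t: 30.95
tool_pos: [0.4153, 0.2243, 0.1571]
eef_rot: [[0.352, 0.936, -0.0], [0.936, -0.352, 0.0], [-0.0, -0.0, -1.0]]
contact_force: [-0.5, -0.0, -3.7]
gripper_width: 0.579
```

```bash
python3 -c "
from rig import bot
from h import *
st(bot.get_state())"
```

```text
t 30.95 [0.4153 0.2243 0.1571] xdir yaw -20.63 tilt [-2.e-04  0.e+00 -1.e+00] F [-0.52 -0.01 -3.73] M [ 0.038 -0.053 -0.025] Mtool [-0.036  0.055  0.025] w 0.579
```

>>> {"fn": "send_rows", "kwargs": {
  "rows": [0.027,0,0,0,-1,0.027,0,0,0,-1,0.026,0,0,0,-1,0,0,0,0,-1,0,0,0,0,-1,0,0,0,0,-1,0,0,0,0,-1,0,0,0,0,-1,0,0,0,0,-1]
}}

```text
t: 31.7
tool_pos: [0.4432, 0.2978, 0.1572]
eef_rot: [[0.354, 0.935, -0.0], [0.935, -0.354, -0.0], [-0.0, -0.0, -1.0]]
contact_force: [0.0, 0.4, -2.7]
gripper_width: 0.582
```

```bash
python3 -c "
from rig import bot
from h import *
st(bot.get_state())"
```

```text
t 31.70 [0.4432 0.2978 0.1572] xdir yaw -20.73 tilt [-3.e-04 -2.e-04 -1.e+00] F [ 0.03  0.36 -2.68] M [ 0.028 -0.026  0.001] Mtool [-0.014  0.036 -0.001] w 0.582
```

The last pair is ambiguous, because single readings carry about 0.025 N m of noise. I'll average many readings at each end.

```bash
cat > avg.py <<'E'
from rig import bot,cams
import numpy as np
L=[]
for i in range(16):
    cams.grab_frame("side");s=bot.get_state();L.append(s["eef_rot"].T@s["torque"])
L=np.array(L);print(s["t"],"Mtool",L.mean(0).round(4),"se",(L.std(0)/4).round(4))
E
python3 avg.py
```

```text
32.5 Mtool [-0.003   0.0191 -0.0028] se [0.0076 0.0064 0.0092]
```

>>> {"fn": "send_rows", "kwargs": {
  "rows": [-0.027,0,0,0,-1,-0.027,0,0,0,-1,-0.026,0,0,0,-1,0,0,0,0,-1,0,0,0,0,-1,0,0,0,0,-1,0,0,0,0,-1]
}}

```text
t: 33.08
tool_pos: [0.4159, 0.2244, 0.1577]
eef_rot: [[0.353, 0.936, 0.001], [0.936, -0.353, 0.001], [0.001, 0.001, -1.0]]
contact_force: [1.1, 0.2, -3.6]
gripper_width: 0.575
```

```bash
python3 avg.py
```

```text
33.8833 Mtool [ 0.0141  0.0102 -0.0044] se [0.0063 0.0039 0.0065]
```

>>> {"fn": "send_rows", "kwargs": {
  "rows": [0.027,0,0,0,-1,0.027,0,0,0,-1,0.026,0,0,0,-1,0,0,0,0,-1,0,0,0,0,-1,0,0,0,0,-1,0,0,0,0,-1]
}}

```text
t: 34.47
tool_pos: [0.4428, 0.2976, 0.1568]
eef_rot: [[0.354, 0.935, -0.001], [0.935, -0.354, -0.001], [-0.001, -0.001, -1.0]]
contact_force: [0.3, -0.7, -4.1]
gripper_width: 0.578
```

```bash
python3 avg.py
```

```text
35.2667 Mtool [-0.0027  0.0055  0.0016] se [0.009  0.008  0.0069]
```

```bash
sed -i 's/range(16)/range(12)/' avg.py
```

>>> {"fn": "send_rows", "kwargs": {
  "rows": [-0.04,0,0,0,-1,-0.04,0,0,0,-1,-0.04,0,0,0,-1,0,0,0,0,-1,0,0,0,0,-1,0,0,0,0,-1]
}}

```text
t: 35.77
tool_pos: [0.4017, 0.1864, 0.1579]
eef_rot: [[0.354, 0.935, 0.002], [0.935, -0.354, 0.001], [0.001, 0.001, -1.0]]
contact_force: [-0.3, 0.3, -4.0]
gripper_width: 0.583
```

```bash
python3 avg.py
```

```text
36.3667 Mtool [ 0.0019  0.0195 -0.0015] se [0.005  0.0059 0.0072]
```

>>> {"fn": "send_rows", "kwargs": {
  "rows": [0.04,0,0,0,-1,0.04,0,0,0,-1,0.04,0,0,0,-1,0,0,0,0,-1,0,0,0,0,-1,0,0,0,0,-1]
}}

```text
t: 36.87
tool_pos: [0.4427, 0.2982, 0.1566]
eef_rot: [[0.352, 0.936, -0.002], [0.936, -0.352, -0.001], [-0.002, -0.001, -1.0]]
contact_force: [0.4, -1.0, -4.0]
gripper_width: 0.579
```

```bash
python3 avg.py
```

```text
37.4667 Mtool [0.0026 0.0113 0.0004] se [0.0067 0.0074 0.0072]
```

Averaged, clock 1 shows no difference between directions (0.0195 against 0.0113, standard error about 0.007). It is sound, and the earlier alternation was noise. I put it back and retest the middle clock with averaging.

>>> {"fn": "send_rows", "kwargs": {
  "rows": [0,0,0.02,0,-1,0,0,0.036,0,-1,0,0,0.036,0,-1,0,0,0.025,0,-1,0,0,0.012,0,-1,0,0,0.005,0,-1,0,0,0.002,0,-1,0,0,0.001,0,-1,0,0,0.001,0,-1,0,0,0,0,-1,0,0,0,0,-1,0,0,0,0,-1]
}}

```text
t: 38.47
tool_pos: [0.4441, 0.2989, 0.0203]
eef_rot: [[0.353, 0.936, 0.002], [0.936, -0.353, 0.001], [0.001, 0.001, -1.0]]
contact_force: [-0.6, 0.4, -3.6]
gripper_width: 0.576
```

>>> {"fn": "send_rows", "kwargs": {
  "rows": [0,0,0.001,0,-1,0,0,0,0,-1,0,0,0,0,1,0,0,0,0,1,0,0,0,0,1,0,0,0,0,1,0,0,0,0,1,0,0,-0.012,0,1,0,0,-0.034,0,1,0,0,-0.034,0,1,0,0,-0.034,0,1,0,0,-0.034,0,1,0,0,-0.034,0,1,0,0,0,-0.118,1,0,0,0,-0.118,1]
}}

```text
t: 39.72
tool_pos: [0.4456, 0.2996, 0.2052]
eef_rot: [[0.119, 0.993, 0.008], [0.993, -0.119, 0.004], [0.005, 0.007, -1.0]]
contact_force: [0.3, 0.0, -0.3]
gripper_width: 1.0
```

>>> {"fn": "send_rows", "kwargs": {
  "rows": [-0.0331,0.0105,0,0,1,-0.0331,0.0105,0,0,1,-0.0331,0.0105,0,0,1,-0.0331,0.0105,0,0,1,-0.0331,0.0105,0,0,1,-0.0331,0.0105,0,0,1,-0.0331,0.0105,0,0,1,-0.0331,0.0105,0,0,1,-0.0331,0.0105,0,0,1,0,0,0,0,1,0,0,0,0,1]
}}

```text
t: 40.63
tool_pos: [0.5004, -0.0105, 0.2012]
eef_rot: [[0.129, 0.992, 0.001], [0.992, -0.129, 0.0], [0.0, 0.001, -1.0]]
contact_force: [-0.2, -0.3, -0.3]
gripper_width: 1.002
```

>>> {"fn": "send_rows", "kwargs": {
  "rows": [0.002,0,0.02,-0.006,1,0,0,0.036,0,1,0,0,0.036,0,1,0,0,0.034,0,1,0,0,0.028,0,1,0,0,0.02,0,1,0,0,0.01,0,1,0,0,0,0,-1,0,0,0,0,-1,0,0,0,0,-1,0,0,0,0,-1,0,0,0,0,-1,0,0,0,0,-1,0,0,0,0,-1]
}}

```text
t: 41.8
tool_pos: [0.5022, -0.007, 0.0183]
eef_rot: [[0.119, 0.993, 0.004], [0.993, -0.119, -0.0], [0.0, 0.004, -1.0]]
contact_force: [-0.7, 0.7, 6.0]
gripper_width: 0.578
```

>>> {"fn": "send_rows", "kwargs": {
  "rows": [0,0,-0.01,0,-1,0,0,-0.03,0,-1,0,0,-0.03,0,-1,0,0,-0.03,0,-1,0,0,-0.03,0,-1,0,0,-0.01,0,-1,0,0,0,0,-1,0,0,0,0,-1,0.04,0,0,0,-1,0.04,0,0,0,-1,0.02,0,0,0,-1,0,0,0,0,-1,0,0,0,0,-1,0,0,0,0,-1]
}}

```text
t: 42.97
tool_pos: [0.5105, 0.092, 0.1539]
eef_rot: [[0.118, 0.993, -0.005], [0.993, -0.118, -0.001], [-0.001, -0.005, -1.0]]
contact_force: [-0.5, -0.8, -1.4]
gripper_width: 0.581
```

```bash
python3 avg.py
```

```text
43.5667 Mtool [-0.0025  0.0038  0.0014] se [0.0065 0.0073 0.0056]
```

>>> {"fn": "send_rows", "kwargs": {
  "rows": [-0.04,0,0,0,-1,-0.04,0,0,0,-1,-0.02,0,0,0,-1,0,0,0,0,-1,0,0,0,0,-1,0,0,0,0,-1]
}}

```text
t: 44.07
tool_pos: [0.5003, -0.0065, 0.1563]
eef_rot: [[0.119, 0.993, 0.0], [0.993, -0.119, 0.001], [0.001, 0.0, -1.0]]
contact_force: [0.3, 0.1, -1.7]
gripper_width: 0.579
```

```bash
python3 avg.py
```

```text
44.6667 Mtool [ 0.      0.0137 -0.0013] se [0.0034 0.0076 0.0068]
```

Clock 2 is also sound when averaged (0.004 against 0.014). I put it back and retest clock 3.

>>> {"fn": "send_rows", "kwargs": {
  "rows": [0,0.001,0.02,0,-1,0,0,0.036,0,-1,0,0,0.036,0,-1,0,0,0.025,0,-1,0,0,0.012,0,-1,0,0,0.005,0,-1,0,0,0.002,0,-1,0,0,0.001,0,-1,0,0,0.001,0,-1,0,0,0,0,-1,0,0,0,0,-1,0,0,0,0,-1]
}}

```text
t: 45.67
tool_pos: [0.502, -0.0071, 0.0192]
eef_rot: [[0.119, 0.993, 0.002], [0.993, -0.119, -0.0], [-0.0, 0.002, -1.0]]
contact_force: [-0.6, 1.5, -2.0]
gripper_width: 0.582
```

>>> {"fn": "send_rows", "kwargs": {
  "rows": [0,0,0.001,0,-1,0,0,0,0,-1,0,0,0,0,1,0,0,0,0,1,0,0,0,0,1,0,0,0,0,1,0,0,0,0,1,0,0,-0.012,0,1,0,0,-0.034,0,1,0,0,-0.034,0,1,0,0,-0.034,0,1,0,0,-0.034,0,1,0,0,-0.034,0.023,1]
}}

```text
t: 46.75
tool_pos: [0.5008, -0.0069, 0.2008]
eef_rot: [[0.142, 0.99, -0.0], [0.99, -0.142, 0.0], [0.0, -0.0, -1.0]]
contact_force: [0.4, -0.1, 0.0]
gripper_width: 1.002
```

>>> {"fn": "send_rows", "kwargs": {
  "rows": [-0.0333,0.002,0,0,1,-0.0333,0.002,0,0,1,-0.0333,0.002,0,0,1,-0.0333,0.002,0,0,1,-0.0333,0.002,0,0,1,-0.0333,0.002,0,0,1,-0.0333,0.002,0,0,1,-0.0333,0.002,0,0,1,0,0,0,0,1,0,0,0,0,1]
}}

```text
t: 47.58
tool_pos: [0.4789, -0.2745, 0.199]
eef_rot: [[0.145, 0.989, -0.0], [0.989, -0.145, 0.0], [0.0, -0.0, -1.0]]
contact_force: [0.1, 0.3, -0.6]
gripper_width: 1.003
```

>>> {"fn": "send_rows", "kwargs": {
  "rows": [0,0,0.02,0,1,0,0,0.036,0,1,0,0,0.036,0,1,0,0,0.034,0,1,0,0,0.026,0,1,0,0,0.02,0,1,0,0,0.01,0,1,0,0,0,0,-1,0,0,0,0,-1,0,0,0,0,-1,0,0,0,0,-1,0,0,0,0,-1,0,0,0,0,-1,0,0,0,0,-1]
}}

```text
t: 48.75
tool_pos: [0.4808, -0.2738, 0.0192]
eef_rot: [[0.141, 0.99, 0.003], [0.99, -0.141, -0.002], [-0.001, 0.003, -1.0]]
contact_force: [0.1, 1.4, 6.2]
gripper_width: 0.58
```

>>> {"fn": "send_rows", "kwargs": {
  "rows": [0,0,-0.01,0,-1,0,0,-0.03,0,-1,0,0,-0.03,0,-1,0,0,-0.03,0,-1,0,0,-0.03,0,-1,0,0,-0.01,0,-1,0,0,0,0,-1,0,0,0,0,-1,0.04,0,0,0,-1,0.04,0,0,0,-1,0.02,0,0,0,-1,0,0,0,0,-1,0,0,0,0,-1,0,0,0,0,-1]
}}

```text
t: 49.92
tool_pos: [0.4923, -0.1738, 0.1551]
eef_rot: [[0.141, 0.99, -0.004], [0.99, -0.141, 0.001], [0.001, -0.004, -1.0]]
contact_force: [0.1, -0.2, -2.7]
gripper_width: 0.579
```

```bash
python3 avg.py
```

```text
50.5167 Mtool [ 0.0004 -0.0397  0.0049] se [0.0068 0.0081 0.0096]
```

>>> {"fn": "send_rows", "kwargs": {
  "rows": [-0.04,0,0,0,-1,-0.04,0,0,0,-1,-0.02,0,0,0,-1,0,0,0,0,-1,0,0,0,0,-1,0,0,0,0,-1]
}}

```text
t: 51.02
tool_pos: [0.4792, -0.2724, 0.157]
eef_rot: [[0.142, 0.99, -0.0], [0.99, -0.142, 0.001], [0.001, -0.001, -1.0]]
contact_force: [-0.2, -0.2, -3.0]
gripper_width: 0.578
```

```bash
python3 avg.py
```

```text
51.6167 Mtool [-0.0044  0.0462 -0.0001] se [0.0069 0.007  0.009 ]
```

Clock 3 reads −0.040 against +0.046 N m, a difference of 0.086 with the right sign, so it is the rattler. I carry it over the mat.

>>> {"fn": "send_rows", "kwargs": {
  "rows": [0.0189,0.018,-0.0013,0,-1,0.0189,0.018,-0.0013,0,-1,0.0189,0.018,-0.0013,0,-1,0.0189,0.018,-0.0013,0,-1,0.0189,0.018,-0.0013,0,-1,0.0189,0.018,-0.0013,0,-1,0.0189,0.018,-0.0013,0,-1,0.0189,0.018,-0.0013,0,-1,0,0,0,0,-1,0,0,0,0,-1,0,0,0,0,-1,0,0,0,0,-1]
}}

```text
t: 52.62
tool_pos: [0.6425, -0.1443, 0.1672]
eef_rot: [[0.142, 0.99, -0.001], [0.99, -0.142, -0.0], [-0.0, -0.001, -1.0]]
contact_force: [-0.7, 0.3, -4.2]
gripper_width: 0.579
```

Run:
```python
from rig import bot,cams
import cv2
from h import *
st(bot.get_state())
a=cams.grab_frame("scene");b=cams.grab_frame("side");cv2.imwrite('pics/f.png',np.hstack([a[:,100:460],b[:,150:]]))
D=cv2.imread('pics/side0.png');S=cv2.imread('pics/scene0.png')
cv2.imwrite('pics/mat.png',np.hstack([cv2.resize(S[175:263,130:245],None,fx=3.4,fy=3.4,interpolation=2),cv2.resize(D[203:291,298:398],None,fx=3.4,fy=3.4,interpolation=2)]))
```

```text
t 52.62 [ 0.6425 -0.1443  0.1672] xdir yaw -8.18 tilt [-1.3e-03 -1.0e-04 -1.0e+00] F [-0.68  0.33 -4.24] M [ 0.054  0.031 -0.001] Mtool [0.038 0.049 0.001] w 0.579
```

View pics/f.png

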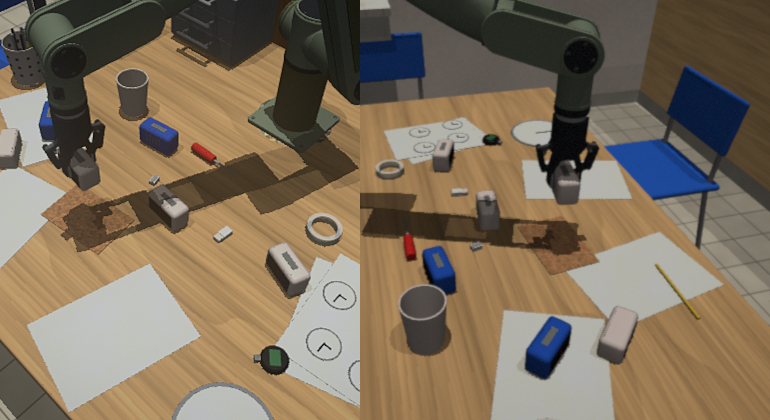

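View pics/mat.png

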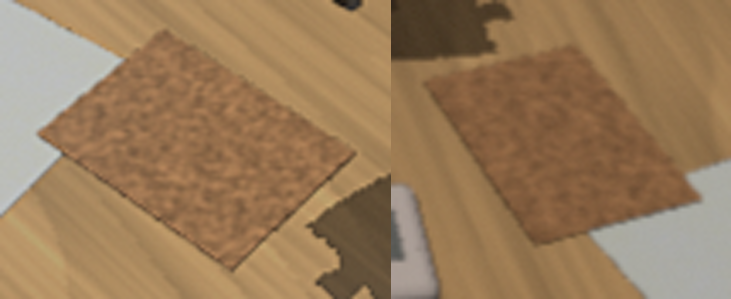

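Run:
```python
from rig import cams
from h import *
for n,o,P in(("scene",(130,175),[(165,30),(356,152),(233,270),(38,133)]),("side",(298,203),[(34,81),(183,44),(310,199),(149,244)])):
    c=cams.get_calibration(n);Q=np.array([ray(c,(o[0]+x/3.4-.4,o[1]+y/3.4-.4),.003)[:2] for x,y in P]);print(n,Q.mean(0).round(4),Q.round(3).tolist())
```

```text
scene [ 0.642  -0.1451] [[0.588, -0.245], [0.568, -0.058], [0.696, -0.044], [0.716, -0.233]]
side [ 0.6422 -0.151 ] [[0.569, -0.065], [0.695, -0.049], [0.715, -0.238], [0.591, -0.252]]
```

>>> {"fn": "send_rows", "kwargs": {
  "rows": [-0.0015,0,0,0,-1,-0.0015,0,0,0,-1,0,0,0,0,-1,0,0,0,0,-1,0,0,0,0,-1,0,0,0,0,-1,0,0,0,0,-1,0,0,0,0,-1,0,0,0,0,-1,0,0,0,0,-1]
}}

```text
t: 53.55
tool_pos: [0.6429, -0.1466, 0.1677]
eef_rot: [[0.141, 0.99, -0.0], [0.99, -0.141, 0.0], [0.0, -0.0, -1.0]]
contact_force: [0.5, 0.9, -4.1]
gripper_width: 0.574
```

Run:
```python
from rig import bot
from h import *
s=bot.get_state();st(s);print(abs(s['joint_vel']).max());print(bot.hand_in())
```

```text
t 53.55 [ 0.6429 -0.1466  0.1677] xdir yaw -8.13 tilt [-1.e-04  0.e+00 -1.e+00] F [ 0.48  0.93 -4.15] M [ 0.029  0.037 -0.   ] Mtool [0.041 0.023 0.   ] w 0.574
0.0013630545228258033
the job is handed in; nothing more can be done
None
```

The job is handed in at 53.6 s of the 72 s allowed. The right-hand clock, clock_3, is the one that rattles. It is held still and upright over the middle of the cork mat, with its underside about 15 cm above the table.

- **Shaking:** I lifted and shook the clocks left to right, then lifted and shook each one a second time, again left to right. The first-round single wrist-moment readings were too noisy (about 0.025 N m) and wrongly pointed to clock_1.
- **Averaged check:** on the second round the change from one way to the other was about 0.008 N m for clock_1 and 0.010 for clock_2, so both are sound. For clock_3 it went from −0.040 to +0.046 N m.
- **Hold position:** the tool is at (0.643, −0.147). My estimates of the mat centre were (0.642, −0.145) from the scene camera and (0.642, −0.151) from the side camera.
- **Sound clocks:** in the last pictures clock_1 and clock_2 stand upright on their own spots, within about 2 mm by the grip positions. The other objects look unmoved.

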